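# Third hand at the bolting jig

## Robot

A 6-joint arm with a two-finger parallel gripper is mounted at the origin on the work surface. World frame = base frame: x ahead of the robot, y to its left, z up, the work surface at z = 0. Lengths are in m, angles in degrees, forces in N, time in s.
With the tool pointing down it reaches from about 0.35 to 0.725 m from the base axis. Payload 4.3 kg.
Tool frame: the origin (TCP) lies at the very end of the fingers, on their centre line; the grasp point (between the pads) lies 19 mm behind it (hold_point_z is the distance from the TCP to the grasp point, in m); z points along the fingers, x is the direction in which the jaws open and shut, and the axes are right-handed (so a half turn about z gives the same grasp; the last joint's range is limited). The gripper opens to 85 mm and grips with 20 to 120 N. Pads are 22 mm wide; open, the fingers measure 114 mm over their backs; the gripper's body (76 mm by 85 mm) begins 54 mm behind the grasp point. The pads swing forward as they close: fully open they stand 13 mm farther back than shut.
Start: joints at [-74.903, 21.618, 4.641, 73.018, 0, 83.68], TCP at [0.21, -0.535, 0.21] pointing down, gripper open.
Joint ranges: [-156.06, 156.06], [-48.1, 94.91], [-58.44, 69.94], [-101.28, 121.22], [-78.64, 73.56], [-180, 180]. Speed limits (degrees/s): [147.25, 147.25, 180, 180, 180, 180].

## Interface

Orientations are given as a 3x3 rotation matrix whose columns are the frame's x, y, z axes.
In Python, from rig import * gives the robot as it stands.
- The arm moves only by the tool drive_tool, never from a script. Its argument "rows" is a list of rows, each a list of 7 numbers: the shift along the tool's x, y, z in cm, then the turn, a rotation vector about the tool's x, y, z in degrees, then the finger opening in cm, from 0 to 8.54. A call has exactly 8 rows; each row is the pose to reach, as a shift and turn from the pose measured when the call began, along the tool's axes at that moment; what a row does not reach only later rows make up. A row lasts 1/8 s, in which the tool goes at most 62.5 mm and 10.7 degrees, less where a joint would pass 70% of its speed; a pose out of reach is approached as far as the arm can. A call with a gripper value outside its range is refused whole. The fingers move at their own pace and stop on an object; "squeeze" is the grip in N (left out, the last holds). Time passes only in rows, so rows that repeat a pose let the fingers close, or fill a call up. It gives the time, the measured TCP pose, the force and the opening at its end, in the units of the state.
- state(): the state, without advancing time (a new reading comes with each control period).
- camera(name): name is "scene" or "top"; returns a dict with "pixels" (420x560x3 uint8, red, green, blue), "z_map" (420x560 float32, m along the optical axis (not along the pixel's ray), 0 where there is no reading), "K" (3x3 intrinsics, pixels), "T" (4x4, takes a point from camera to world coordinates). Camera axes: x right, y down, z forward; pixel columns grow to the right and rows downward; lengths in m; the calibration is good to about 2 mm. A picture is of the moment at which its call begins.
- job_done(): hands the job in, once; it reports no verdict.
Trained networks look in a picture, given as the dict that the camera call returned (one of the last four; its "shot" number tells which), for a name from the list of things; names that differ only in an ending like _2 or _b are one class to them, and where a whole thing is asked for, a point or a joint stands for the part that bears it (a point fixed in the world has none). Each returns a list of dicts, best first, with "confidence" (0 to 1); they miss things now and then, are a little off and sometimes report something else, mostly with a low value. They report only what shows in the picture. A call takes as long as a camera call. They do not tell look-alikes from the thing itself.
- find_in(picture, name): "location" ([column, row] in pixels, amid what is visible of it).
- mark_of(picture, name): "location" ([column, row] in pixels: a listed point, or the origin of a listed thing).
The state is a dict: "clock": time; "q": joint angles; "dq": joint speeds; "tau": joint torques, N m; "tool_pos": TCP position; "orientation": TCP orientation; "contact_force": force on the tool from outside, world axes, zero at the start; "ft_torque": the same for the moment, N m; "grip_width": opening from 0.0 (shut) to 1.0 (fully open).
Only numpy, scipy, OpenCV 4.12 (cv2) and the standard library are available. Lean on these libraries where they do the work, as an engineer would, in place of code of your own. Each camera call takes 0.05 s, during which the arm holds its last target. There are 200 camera calls.

## Task

Stand the steel bracket on the jig's narrow raised ledge, foot down and centred, its flat back facing the sprung aluminium plate squarely but not yet pushing it. Then slide it back along the ledge against the plate and push the plate to about the middle of its 20 mm travel (a steady 9 N or so), never bottoming it, and stay like that: finish while holding the bracket pressed there so that a mate can bolt it up, and leave the other things on the bench alone.

Things in the scene. Friction and masses are not known exactly. Their poses are not given: they have to be found in the camera images.
- bracket: Loose bare steel bracket, 0.3-0.5 kg, standing foot down on the right half of the bench. Foot 44 x 60 x 6 mm (x -24 to +20, y +-30); upright back flange 60 mm wide, 6 thick (x +14 to +20), top at z = 62; in the middle an upright rib (bracket_rib). Origin under the foot, 20 mm short of the flat back face, midway across. x points to the back face (the face to press), z up.
- bracket_rib (a point): Centre of the bracket's upright rib, a good place to pinch across y from above: rib 10 mm thick (y +-5), x -22 to +14, z 6 to 56 in the bracket's frame; this point at x = -6, z = 42 mm. Axes as the bracket's.
- bracket_face (a point): Centre line of the bracket's flat back face: 20 mm along bracket x and 34 mm above its underside. Axes as the bracket's.
- jig: Fixed steel jig on the left half of the bench, its x pointing roughly to the robot's left. Base plate 130 mm wide, 12 thick (x -55 to +95); ledge post (ledge); rear wall 110 mm wide, x 54 to 66, top at z = 104; before the wall a sprung plate (plate_face). Origin on the bench under the plate's front face at rest, midway across; x points from the open front to the wall (the way to push), z up.
- ledge (a point): Middle of the top of the ledge, a steel post 60 mm above the bench, 48 mm deep (jig x -34 to +14), 40 mm wide (jig y +-20); this point at jig x = -10 mm. The bracket overhangs it on both sides. Axes as the jig's.
- plate_face (a point): Centre of the front face of the sprung aluminium plate, 90 mm wide, 44 mm high, 8 mm thick, spanning 4 to 48 mm above the ledge. At rest it is at jig (0, 0, 86 mm); it moves with the plate along jig x. Axes as the jig's; x points into the plate.
- plate (a joint): How far the sprung plate is pushed back along jig x, in m: 0 at rest, 0.020 at its hard stop. It springs back by itself; pushing it takes 3 N at 0 plus 0.6 N per mm: 9 N at 0.010, 15 N at 0.020.
- tape_roll: Bystander: paper roll of masking tape lying flat, 90 mm across, 24 mm high; origin at the centre of its underside. It lies 13 cm or more from the bracket, nearer to or farther from the robot.
- spray_can: Bystander: upright spray can, 66 mm across, 190 mm high; origin at the centre of its underside.
- paint_tin: Bystander: small upright paint tin, 84 mm across, 85 mm high; origin at the centre of its underside.
- sanding_block: Bystander: black rubber sanding block, 65 x 120 x 40 mm; origin at the centre of its underside.
Things that resemble listed ones, but are neither listed nor needed, are in the scene too. Several things have the shape of the bracket; the one meant has the colours described above. Of the things that look like the jig, the larger one is meant.

How it is judged:
By the outcome, as a careful person would: the job done as asked, in the order asked, and still so for the second after the job is handed in, while the arm keeps its last pose, push and grip.
It also fails if it takes over 38 s, if anything falls off the work surface, if the arm or the gripper's body presses on something with over 40 N, if the wrist force passes 120 N, or if a joint passes its speed limit or range.

## Working session

There is one attempt and no reset: what is moved stays moved. The work goes in short steps, Python scripts to look and compute and a tool call to move; the robot and the scene stay as the last step left them, time stands still between calls to the robot, and variables do not carry over. Pictures are saved under pics/ and viewed, about 8 in all and at most 12, crops included, and the job is handed in when it is done.

Besides the shell and the picture viewer there is one more tool, called after "Emit:" as name(argument=value, ...) on one line, values as JSON. drive_tool: Moves the arm, as the interface text tells. Its arguments: {"type":"object","properties":{"rows":{"type":"array","items":{"type":"array","items":{"type":"number"}}},"squeeze":{"type":"number"}},"required":["rows"]}

```bash
ls; mkdir -p pics
cat > h.py <<'E'
from rig import *
import numpy as np, cv2
def world(p,u,v,z=None):
    K=p["K"];T=p["T"]
    d=z if z is not None else p["z_map"][int(round(v)),int(round(u))]
    c=np.array([(u-K[0,2])/K[0,0]*d,(v-K[1,2])/K[1,1]*d,d,1]);return (T@c)[:3]
def cloud(p):
    K=p["K"];v,u=np.mgrid[:420,:560];d=p["z_map"]
    c=np.stack([(u-K[0,2])/K[0,0]*d,(v-K[1,2])/K[1,1]*d,d,np.ones_like(d)],-1)
    w=(c@p["T"].T)[...,:3]; w[d<=0]=np.nan; return w
def onplane(p,u,v,z):
    K=p["K"];T=p["T"];r=T[:3,:3]@np.array([(u-K[0,2])/K[0,0],(v-K[1,2])/K[1,1],1]);o=T[:3,3]
    return o+r*(z-o[2])/r[2]
def save(p,n): cv2.imwrite(n,p["pixels"][...,::-1])
E
python3 - <<'E'
from h import *
np.set_printoptions(precision=3,suppress=True)
for n in("scene","top"):
    p=camera(n);save(p,f"pics/{n}0.png");print(n,p["T"].tolist() and p["T"].round(3),p["K"].round(1).tolist())
    np.savez(f"{n}0.npz",**{k:p[k] for k in("pixels","z_map","K","T")})
    for nm in("bracket","bracket_rib","bracket_face","jig","ledge","plate_face","tape_roll","spray_can","paint_tin","sanding_block"):
        for m in mark_of(p,nm)[:4]: 
            u,v=m["location"];print(nm,round(m["confidence"],2),(round(u),round(v)),world(p,u,v) if 0<=u<559 and 0<=v<419 else None)
E
```

```text
pics
scene [[ 0.12   0.643 -0.756  1.432]
 [ 0.993 -0.081  0.089 -0.033]
 [-0.004 -0.762 -0.648  0.868]
 [ 0.     0.     0.     1.   ]] [[489.0, 0.0, 277.7], [0.0, 489.0, 216.6], [0.0, 0.0, 1.0]]
bracket 0.93 (191, 230) [ 0.448 -0.148  0.004]
bracket 0.63 (215, 209) [ 0.37  -0.084  0.006]
bracket_rib 0.91 (218, 195) [ 0.37  -0.07   0.052]
bracket_rib 0.83 (184, 216) [ 0.449 -0.161  0.055]
bracket_face 0.9 (205, 201) [ 0.328 -0.11   0.003]
bracket_face 0.6 (193, 222) [ 0.477 -0.137  0.053]
jig 0.95 (313, 243) [0.555 0.158 0.02 ]
jig 0.55 (236, 264) [ 0.601 -0.037  0.017]
ledge 0.7 (310, 225) [0.536 0.152 0.064]
ledge 0.59 (234, 250) [ 0.582 -0.04   0.045]
plate_face 0.68 (236, 242) [ 0.591 -0.033  0.078]
tape_roll 0.86 (149, 289) [ 0.64  -0.244 -0.002]
tape_roll 0.24 (194, 220) [ 0.406 -0.14   0.001]
spray_can 0.7 (370, 200) [0.403 0.347 0.022]
paint_tin 0.97 (276, 318) [0.791 0.038 0.04 ]
paint_tin 0.57 (369, 201) [0.401 0.345 0.016]
sanding_block 0.77 (402, 236) [0.575 0.379 0.039]
top [[-0.029 -0.993  0.111  0.449]
 [-0.999  0.03   0.011  0.081]
 [-0.014 -0.11  -0.994  1.135]
 [ 0.
[... 385 characters left out ...]

bracket_face 0.61 (378, 305) [ 0.374 -0.1    0.061]
jig 0.94 (338, 204) [ 0.59  -0.029  0.045]
jig 0.64 (250, 231) [0.536 0.162 0.057]
ledge 0.7 (252, 227) [0.544 0.157 0.06 ]
ledge 0.29 (305, 137) [0.731 0.04  0.083]
plate_face 0.8 (248, 229) [0.537 0.162 0.107]
plate_face 0.49 (342, 204) [ 0.585 -0.033  0.082]
tape_roll 0.58 (429, 181) [ 0.642 -0.24   0.002]
spray_can 0.71 (166, 311) [0.379 0.324 0.135]
paint_tin 0.57 (307, 136) [0.731 0.036 0.086]
paint_tin 0.23 (253, 226) [0.545 0.155 0.06 ]
paint_tin 0.18 (429, 181) [ 0.642 -0.238  0.002]
sanding_block 0.86 (149, 237) [0.531 0.383 0.042]
sanding_block 0.69 (248, 229) [0.537 0.163 0.107]
sanding_block 0.51 (166, 310) [0.381 0.326 0.129]
```

Run:
```python
import cv2,numpy as np
a=cv2.imread("pics/top0.png")[100:350,120:450];b=cv2.imread("pics/scene0.png")[150:350,130:430]
cv2.imwrite("pics/topc.png",cv2.resize(a,None,fx=2.4,fy=2.4,interpolation=2));cv2.imwrite("pics/scenec.png",cv2.resize(b,None,fx=2.6,fy=2.6,interpolation=2))
```

```text
(no output)
```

View pics/topc.png

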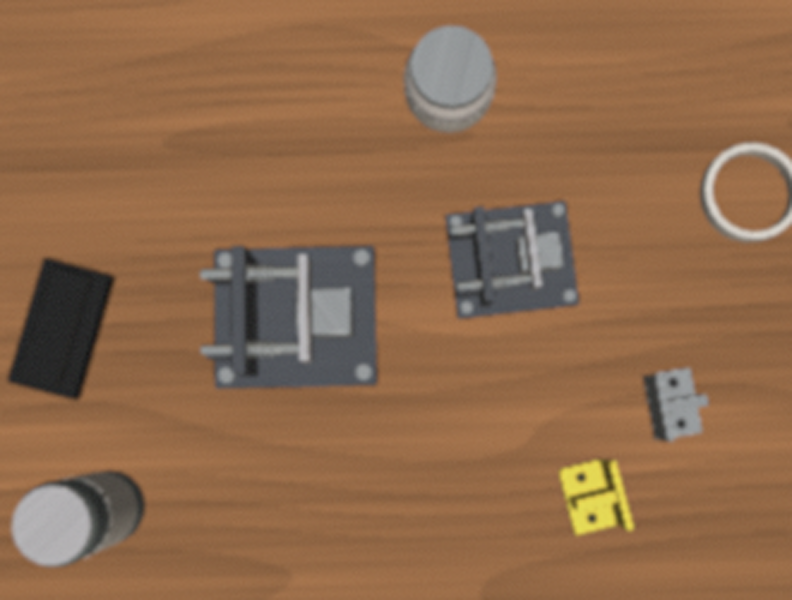

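View pics/scenec.png

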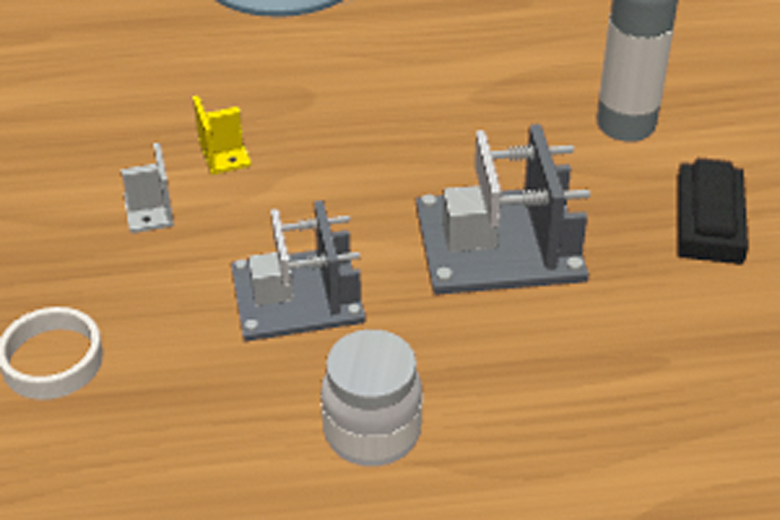

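The steel bracket is the grey one (top crop ~675,405), with its back flange to the left. The yellow one is a decoy. The larger jig is at top crop ~300,315, with its wall on the left, so both x axes point roughly along world +y.

```bash
cat > m.py <<'E'
from h import *
np.set_printoptions(precision=4,suppress=True)
def sel(w,c,r,z0,z1):
    m=(np.hypot(w[...,0]-c[0],w[...,1]-c[1])<r)&(w[...,2]>z0)&(w[...,2]<z1);return w[m]
def rect(a,t):
    r=cv2.minAreaRect((a[:,:2]*1000).astype(np.float32));print(t,len(a),"c",np.round(r[0],1),"s",np.round(r[1],1),"ang",round(r[2],2),"z",np.median(a[:,2]).round(4))
E
python3 - <<'E'
from m import *
for n in("top","scene"):
    p=dict(np.load(n+"0.npz"));w=cloud(p)
    print(n,"bench",np.nanmedian(sel(w,(.5,-.2),.03,-.02,.02)[:,2]))
    b=(.448,-.155)
    rect(sel(w,b,.05,.058,.075),"flange top");rect(sel(w,b,.05,.049,.058),"rib top");rect(sel(w,b,.05,.004,.009),"foot");rect(sel(w,b,.05,.004,.075),"all")
    j=(.54,.16)
    rect(sel(w,j,.035,.055,.065),"ledge");rect(sel(w,j,.065,.1,.115),"plate top");rect(sel(w,(.54,.21),.065,.098,.107),"wall+plate top");rect(sel(w,j,.13,.008,.015),"base")
E
```

```text
top bench -0.00045532170435091945
flange top 93 c [ 447.6 -151.2] s [59.3 21.9] ang 6.64 z 0.0615
rib top 99 c [ 449.8 -161.3] s [55.5 42.5] ang 8.0 z 0.0552
foot 212 c [ 446.3 -155.6] s [92.5 79.9] ang 18.03 z 0.0059
all 533 c [ 446.3 -155.6] s [92.5 79.9] ang 18.03 z 0.0217
ledge 315 c [540.1 151.9] s [46.9 39.1] ang 88.86 z 0.0596
plate top 272 c [540.4 193.4] s [62.2 88.2] ang 88.82 z 0.106
wall+plate top 412 c [539.5 195.8] s [ 66.5 108.8] ang 89.27 z 0.1036
base 2183 c [539.6 144.1] s [227.2 130.1] ang 89.57 z 0.0115
scene bench 0.0003917969532676313
flange top 42 c [ 446.4 -141.8] s [43.8 44.4] ang 55.29 z 0.0617
rib top 67 c [ 452.7 -154.3] s [53.4 28.4] ang 64.0 z 0.0546
foot 115 c [ 453.9 -144.2] s [77.5 78.7] ang 10.5 z 0.0064
all 421 c [ 453.9 -144.2] s [77.5 78.7] ang 10.5 z 0.0285
ledge 174 c [538.5 148.3] s [35.7 43.4] ang 86.34 z 0.0603
plate top 144 c [537.7 194.4] s [60.7 94.8] ang 89.76 z 0.1067
wall+plate top 204 c [539.9 197.5] s [ 66.5 110.2] ang 89.29 z 0.1043
base 1076 c [538.3 145.8] s [226.5 134.3] ang 89.15 z 0.0122
```

```bash
cat >> m.py <<'E'
from scipy.optimize import least_squares
# boxes: lo,hi in mm
BR=np.array([[[-24,-30,0],[20,30,6]],[[14,-30,0],[20,30,62]],[[-22,-5,6],[14,5,56]]])/1e3
JG=np.array([[[-55,-65,0],[95,65,12]],[[-34,-20,12],[14,20,60]],[[54,-55,12],[66,55,104]],[[0,-45,64],[8,45,108]]])/1e3
def sdf(P,B):
    out=[]
    for lo,hi in B:
        q=np.abs(P-(lo+hi)/2)-(hi-lo)/2
        out.append(np.linalg.norm(np.maximum(q,0),axis=1)+np.minimum(q.max(1),0))
    return np.min(out,0)
def loc(w,x0,free,B,s=.002):
    def f(x):
        c,s_=np.cos(x[2]),np.sin(x[2]);R=np.array([[c,-s_,0],[s_,c,0],[0,0,1]])
        return sdf((w-[x[0],x[1],x[3]])@R,B)
    r=least_squares(lambda x:f([x[0],x[1],x[2],x[3]])/s,x0,loss="cauchy",x_scale=[.01,.01,.1,.01])
    x=r.x;print("x %.1f y %.1f yaw %.2f dz %.1f"%(x[0]*1e3,x[1]*1e3,np.degrees(x[2]),x[3]*1e3),"medres mm",np.median(np.abs(f(x)))*1e3,len(w));return x
E
python3 - <<'E'
from m import *
A=[];J=[]
for n in("top","scene"):
    p=dict(np.load(n+"0.npz"));w=cloud(p)
    a=sel(w,(.448,-.155),.055,.003,.075);a=a[a[:,0]>.40];A.append(a)
    j=sel(w,(.54,.18),.12,.004,.12);j=j[(abs(j[:,0]-.54)<.075)&(j[:,1]>.08)];J.append(j)
for k in([0],[1],[0,1]):
    loc(np.vstack([A[i] for i in k]),[.448,-.155,1.6,0],0,BR);loc(np.vstack([J[i] for i in k]),[.54,.165,1.57,0],0,JG)
E
```

```text
x 448.9 y -160.8 yaw 97.93 dz 0.2 medres mm 0.8246942526226397 606
x 539.9 y 162.8 yaw 89.40 dz -0.2 medres mm 1.3553472203465533 4023
x 446.0 y -158.0 yaw 98.06 dz 0.3 medres mm 1.1374050079697622 476
x 537.1 y 165.0 yaw 89.63 dz 0.6 medres mm 1.1218238225397439 2834
x 446.0 y -156.4 yaw 97.82 dz 0.4 medres mm 1.3815772400190596 1082
x 537.4 y 164.1 yaw 89.62 dz 0.1 medres mm 1.409378328744621 6857
```

```bash
cat >> h.py <<'E'
from scipy.spatial.transform import Rotation as Ro
def plan(pos,yaw):
    """tool down, tool x axis at heading yaw (deg, mod 180)"""
    s=state();R=np.array(s["orientation"]);P=np.array(s["tool_pos"])
    for y in(yaw,yaw+180):
        c,n=np.cos(np.radians(y)),np.sin(np.radians(y));G=np.array([[c,n,0],[n,-c,0],[0,0,-1]])
        rv=Ro.from_matrix(R.T@G).as_rotvec(degrees=True)
        print("yaw",y,"shift cm",(R.T@(np.array(pos)-P)*100).round(2),"rot",rv.round(2))
    print("t",s["clock"],"pos",P.round(4),"F",np.round(s["contact_force"],1),"q",np.round(s["q"],1),"w",round(s["grip_width"],3))
E
python3 - <<'E'
from h import *
print(np.round(state()["orientation"],3))
plan((.4483,-.1647,.12),8);plan((.4483,-.1647,.021),8)
E
```

```text
[[ 0.365 -0.931  0.   ]
 [-0.931 -0.365 -0.   ]
 [ 0.     0.    -1.   ]]
yaw 8 shift cm [-25.8  -35.72   8.97] rot [  0.    -0.   -76.58]
yaw 188 shift cm [-25.8  -35.72   8.97] rot [ -0.    -0.   103.42]
t 1.1 pos [ 0.21   -0.5353  0.2097] F [0.3 0.8 0.4] q [-74.9  21.6   4.6  73.   -0.   83.7] w 0.998
yaw 8 shift cm [-25.8  -35.72  18.87] rot [  0.    -0.   -76.58]
yaw 188 shift cm [-25.8  -35.72  18.87] rot [ -0.    -0.   103.42]
t 1.1 pos [ 0.21   -0.5353  0.2097] F [0.3 0.8 0.4] q [-74.9  21.6   4.6  73.   -0.   83.7] w 0.998
```

Emit:
drive_tool(rows=[[-3.2,-4.5,1,0,0,-9.6,5],[-6.5,-9,2,0,0,-19.2,5],[-9.7,-13.5,3.2,0,0,-28.8,5],[-13,-18,4.5,0,0,-38.4,5],[-16.2,-22.5,5.7,0,0,-48,5],[-19.5,-27,7,0,0,-57.6,5],[-22.7,-31.4,8,0,0,-67.2,5],[-25.8,-35.7,9,0,0,-76.6,5]])

```text
clock: 2.1
tool_pos: [0.4491, -0.1633, 0.1196]
orientation: [[0.989, 0.145, 0.001], [0.145, -0.989, -0.001], [0.001, 0.001, -1.0]]
contact_force: [-0.3, -1.7, -0.5]
grip_width: 0.586
```

Run:
```python
from h import *
plan((.4483,-.1647,.021),8)
p=camera("top");a=p["pixels"][220:320,340:460];cv2.imwrite("pics/g1.png",cv2.resize(a[...,::-1],None,fx=5,fy=5,interpolation=2))
```

```text
yaw 8 shift cm [-0.11  0.12  9.86] rot [ 0.04 -0.04  0.33]
yaw 188 shift cm [-0.11  0.12  9.86] rot [ 6.0000e-02  6.0000e-02 -1.7967e+02]
t 2.1 pos [ 0.4491 -0.1633  0.1196] F [-0.3 -1.7 -0.5] q [-27.6  13.3 -20.7  55.9  -0.   54.1] w 0.586
```

Emit:
drive_tool(rows=[[-0.1,0.1,2,0,0,0.3,4.5],[-0.1,0.1,4,0,0,0.3,4.5],[-0.1,0.1,6,0,0,0.3,4.5],[-0.1,0.1,8,0,0,0.3,4.5],[-0.1,0.1,9.4,0,0,0.3,4.5],[-0.1,0.1,9.8,0,0,0.3,4.5],[-0.1,0.1,9.8,0,0,0.3,3],[-0.1,0.1,9.8,0,0,0.3,2.5]], squeeze=60)

```text
clock: 3.15
tool_pos: [0.4511, -0.1586, 0.0211]
orientation: [[0.989, 0.149, 0.003], [0.149, -0.989, 0.005], [0.004, -0.004, -1.0]]
contact_force: [-0.0, 0.4, 0.1]
grip_width: 0.294
```

Run:
```python
from h import *
plan((.4483,-.1647,.021),8)
p=camera("scene");a=p["pixels"][130:260,120:280];cv2.imwrite("pics/g2.png",cv2.resize(a[...,::-1],None,fx=4,fy=4,interpolation=2))
```

```text
yaw 8 shift cm [-0.37  0.56  0.01] rot [-0.23 -0.21  0.58]
yaw 188 shift cm [-0.37  0.56  0.01] rot [   0.33   -0.37 -179.41]
t 3.15 pos [ 0.4511 -0.1586  0.0211] F [-0.   0.4  0.1] q [-27.2  19.2 -29.1  41.6   0.3  54.2] w 0.294
```

View pics/g2.png

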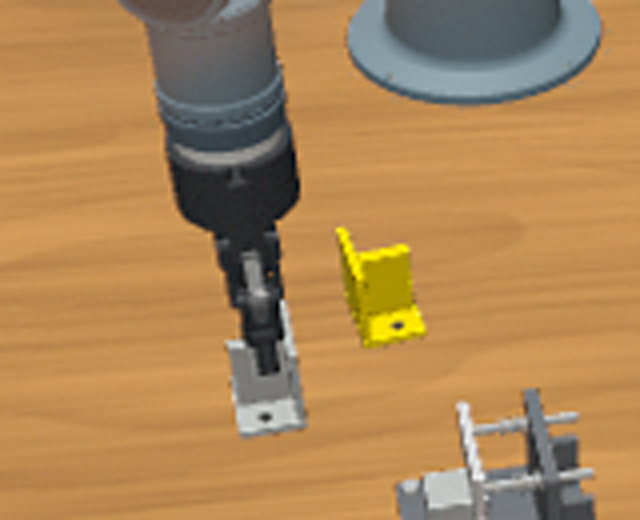

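The fingers straddle the rib, but the tool ended up about 4–6 mm off target, towards the flange. I'll correct that, then close.

Emit:
drive_tool(rows=[[-0.2,0.3,0,-0.2,-0.2,0.6,2.5],[-0.37,0.56,0,-0.2,-0.2,0.6,2.5],[-0.37,0.56,0,-0.2,-0.2,0.6,2.5],[-0.37,0.56,0,-0.2,-0.2,0.6,2.5],[-0.37,0.56,0,-0.2,-0.2,0.6,2.5],[-0.37,0.56,0,-0.2,-0.2,0.6,2.5],[-0.37,0.56,0,-0.2,-0.2,0.6,2.5],[-0.37,0.56,0,-0.2,-0.2,0.6,2.5]])

```text
clock: 4.2
tool_pos: [0.4483, -0.1647, 0.0211]
orientation: [[0.99, 0.139, 0.0], [0.139, -0.99, 0.001], [0.0, -0.001, -1.0]]
contact_force: [0.5, 0.3, 0.4]
grip_width: 0.295
```

Run:
```python
from h import *
plan((.4483,-.1647,.021),8)
```

```text
yaw 8 shift cm [0.   0.   0.01] rot [-0.04 -0.01 -0.01]
yaw 188 shift cm [0.   0.   0.01] rot [-2.0000e-02  6.0000e-02  1.7999e+02]
t 4.2 pos [ 0.4483 -0.1647  0.0211] F [0.5 0.3 0.4] q [-27.8  19.2 -29.1  41.7   0.   54.2] w 0.295
```

Emit:
drive_tool(rows=[[0,0,0,0,0,0,1.5],[0,0,0,0,0,0,0.8],[0,0,0,0,0,0,0.5],[0,0,0,0,0,0,0.3],[0,0,0,0,0,0,0.3],[0,0,0,0,0,0,0.3],[0,0,0,0,0,0,0.3],[0,0,0,0,0,0,0.3]], squeeze=70)

```text
clock: 5.2
tool_pos: [0.4482, -0.1648, 0.0212]
orientation: [[0.99, 0.139, 0.0], [0.139, -0.99, 0.0], [0.0, -0.0, -1.0]]
contact_force: [-2.5, -0.4, 4.3]
grip_width: 0.093
```

Run:
```python
from m import *
plan((.4483,-.1647,.021),8)
for n in("top","scene"):
    w=cloud(camera(n));a=sel(w,(.448,-.155),.055,.003,.075);a=a[a[:,0]>.40]
    # drop gripper: restrict to foot / flange zone
    a=a[(a[:,2]<.03)|(a[:,1]>-.15)]
    loc(a,[.4475,-.1588,1.71,0],0,BR)
```

```text
yaw 8 shift cm [ 0.01 -0.    0.02] rot [-0.02 -0.01 -0.01]
yaw 188 shift cm [ 0.01 -0.    0.02] rot [ -0.02   0.03 179.99]
t 5.2 pos [ 0.4482 -0.1648  0.0212] F [-2.5 -0.4  4.3] q [-27.8  19.2 -29.1  41.7   0.   54.2] w 0.093
x 449.5 y -160.9 yaw 97.94 dz 0.7 medres mm 0.5689853419070636 359
x 447.2 y -159.3 yaw 97.94 dz 0.8 medres mm 1.0893641439333044 355
```

Emit:
drive_tool(rows=[[0,0,-1,0,0,0,0.3],[0,0,-3,0,0,0,0.3],[0,0,-5.5,0,0,0,0.3],[0,0,-8,0,0,0,0.3],[0,0,-10.5,0,0,0,0.3],[0,0,-13,0,0,0,0.3],[0,0,-14,0,0,0,0.3],[0,0,-14,0,0,0,0.3]])

```text
clock: 6.3
tool_pos: [0.4484, -0.1648, 0.1612]
orientation: [[0.99, 0.139, 0.001], [0.139, -0.99, 0.0], [0.001, -0.0, -1.0]]
contact_force: [0.3, 0.3, -4.5]
grip_width: 0.094
```

Run:
```python
from h import *
plan((.538,.122,.16),-.5)
```

```text
yaw -0.5 shift cm [ 12.86 -27.16   0.14] rot [-0.02 -0.04  8.49]
yaw 179.5 shift cm [ 12.86 -27.16   0.14] rot [ 6.0000e-02 -3.0000e-02 -1.7151e+02]
t 6.3 pos [ 0.4484 -0.1648  0.1612] F [ 0.3  0.3 -4.5] q [-27.8  11.6 -16.3  62.    0.   54.2] w 0.094
```

Lifted, with a weight of about 4.5 N, so the bracket is held. Now over to the jig, stopping a little short of the plate.

Emit:
drive_tool(rows=[[2.1,-4.5,0,0,0,1.4,0.3],[4.3,-9,0,0,0,2.8,0.3],[6.4,-13.5,0,0,0,4.2,0.3],[8.6,-18,0,0,0,5.7,0.3],[10.7,-22.5,0,0,0,7,0.3],[12.3,-26,0.1,0,0,8.2,0.3],[12.86,-27.16,0.1,0,0,8.5,0.3],[12.86,-27.16,0.1,0,0,8.5,0.3]])

```text
clock: 7.3
tool_pos: [0.5372, 0.1222, 0.159]
orientation: [[1.0, -0.007, -0.002], [-0.007, -1.0, -0.0], [-0.002, 0.0, -1.0]]
contact_force: [-0.3, -0.6, -3.4]
grip_width: 0.092
```

```bash
cat >> m.py <<'E'
def look(y0,z0):
    """bracket guess origin (538,y0), underside z0"""
    for n in("top","scene"):
        p=camera(n);w=cloud(p);print(n)
        j=sel(w,(.54,.18),.12,.004,.056);k=sel(w,(.54,.215),.075,.004,.12);k=k[k[:,1]>.205]
        j=np.vstack([j,k]);j=j[(abs(j[:,0]-.54)<.075)&(j[:,1]>.08)]
        loc(j,[.538,.164,1.57,0],0,JG[:3])
        a=sel(w,(.538,y0),.055,z0+.001,z0+.066);a=a[((a[:,2]<z0+.02)|(a[:,1]>y0+.010))&(a[:,1]<y0+.026)]
        loc(a,[.538,y0,1.57,z0],0,BR)
    return p
E
python3 - <<'E'
from m import *
plan((.5382,.132,.10),-.5)
p=look(.128,.139);save(p,"pics/over.png")
E
```

```text
yaw -0.5 shift cm [ 0.1  -0.98  5.9 ] rot [0.03 0.1  0.07]
yaw 179.5 shift cm [ 0.1  -0.98  5.9 ] rot [  -0.15    0.04 -179.93]
t 7.3 pos [0.5372 0.1222 0.159 ] F [-0.3 -0.6 -3.4] q [ 6.2 20.  -5.3 64.8 -0.  96.7] w 0.092
top
x 522.9 y 304.9 yaw 74.09 dz 4.8 medres mm 0.305024930207504 15
x 538.0 y 128.0 yaw 89.95 dz 139.0 medres mm nan 0
scene
x 537.1 y 165.0 yaw 89.61 dz 0.6 medres mm 1.1958516973789215 2980
x 536.4 y 127.2 yaw 89.59 dz 138.7 medres mm 0.7657928359513736 356
  return _methods._mean(a, axis=axis, dtype=dtype,
  ret = ret.dtype.type(ret / rcount)
```

View pics/over.png

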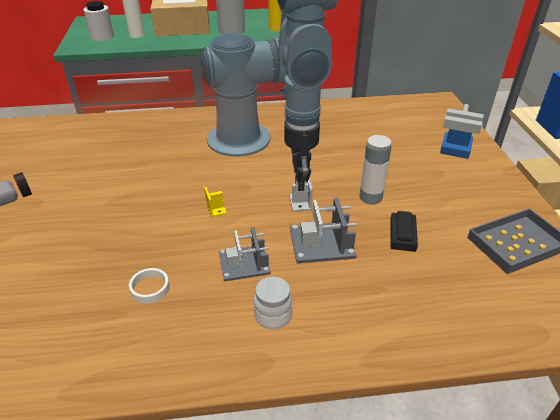

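The scene view shows the bracket hanging square over the ledge, in front of the larger jig at about (301,198). The top view is blocked by the arm. Lowering to just above the ledge.

Emit:
drive_tool(rows=[[0.1,-0.4,1,0,0.1,0.07,0.3],[0.1,-0.8,2.5,0,0.1,0.07,0.3],[0.1,-0.8,4,0,0.1,0.07,0.3],[0.1,-0.8,5,0,0.1,0.07,0.3],[0.1,-0.8,6,0,0.1,0.07,0.3],[0.1,-0.8,6.6,0,0.1,0.07,0.3],[0.1,-0.8,6.9,0,0.1,0.07,0.3],[0.1,-0.8,7,0,0.1,0.07,0.3]])

```text
clock: 8.4
tool_pos: [0.5385, 0.1289, 0.0897]
orientation: [[1.0, -0.011, 0.001], [-0.011, -1.0, -0.001], [0.001, 0.001, -1.0]]
contact_force: [-0.9, -0.2, -5.0]
grip_width: 0.094
```

```bash
python3 - <<'E' 2>/dev/null
from m import *
plan((.538,.131,.081),-.5)
p=look(.136,.069)
a=p["pixels"][120:280,240:400];cv2.imwrite("pics/near.png",cv2.resize(a[...,::-1],None,fx=3.7,fy=3.7,interpolation=2))
E
```

```text
yaw -0.5 shift cm [-0.05 -0.21  0.87] rot [ 0.03 -0.06 -0.12]
yaw 179.5 shift cm [-0.05 -0.21  0.87] rot [ -0.09  -0.05 179.88]
t 8.4 pos [0.5385 0.1289 0.0897] F [-0.9 -0.2 -5. ] q [  6.9  22.8 -11.9  55.2  -0.   97.5] w 0.094
top
x 522.5 y 278.8 yaw 87.05 dz 5.3 medres mm 0.6701118190421893 23
x 538.0 y 136.0 yaw 89.95 dz 69.0 medres mm nan 0
scene
x 537.1 y 165.0 yaw 89.68 dz 0.5 medres mm 1.1866505715233555 2930
x 538.2 y 134.7 yaw 89.28 dz 69.0 medres mm 0.7843453929566755 326
```

View pics/near.png

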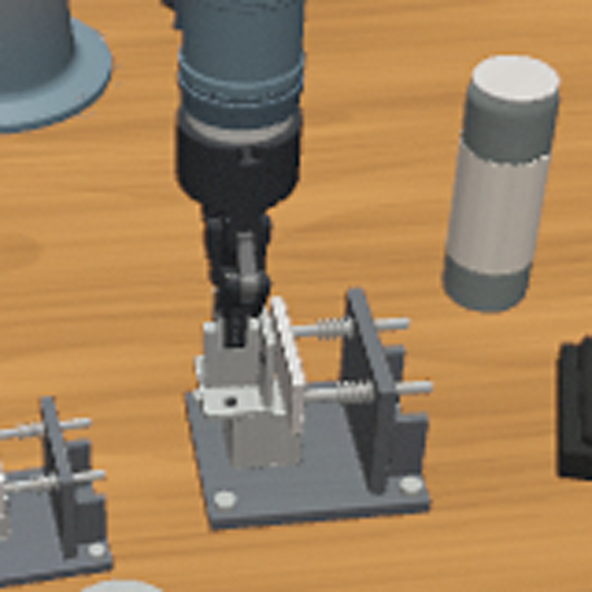

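The bracket is square in front of the plate with a gap of about 10 mm, some 8 mm above the ledge. Correcting x and yaw, then setting it down.

Emit:
drive_tool(rows=[[-0.09,-0.15,0,0,-0.06,-0.2,0.3],[-0.09,-0.3,0.2,0,-0.06,-0.2,0.3],[-0.09,-0.3,0.4,0,-0.06,-0.2,0.3],[-0.09,-0.3,0.6,0,-0.06,-0.2,0.3],[-0.09,-0.3,0.7,0,-0.06,-0.2,0.3],[-0.09,-0.3,0.76,0,-0.06,-0.2,0.3],[-0.09,-0.3,0.82,0,-0.06,-0.2,0.3],[-0.09,-0.3,0.86,0,-0.06,-0.2,0.3]])

```text
clock: 9.5
tool_pos: [0.5377, 0.1319, 0.0813]
orientation: [[1.0, -0.007, 0.0], [-0.007, -1.0, -0.001], [0.0, 0.001, -1.0]]
contact_force: [-0.4, -0.6, -1.7]
grip_width: 0.095
```

```bash
python3 - <<'E' 2>/dev/null
from m import *
plan((.5376,.132,.081),-.4)
p=look(.1375,.060)
E
```

```text
yaw -0.4 shift cm [-0.01 -0.01  0.03] rot [ 0.03 -0.02 -0.02]
yaw 179.6 shift cm [-0.01 -0.01  0.03] rot [ -0.02  -0.05 179.98]
t 9.5 pos [0.5377 0.1319 0.0813] F [-0.4 -0.6 -1.7] q [  7.2  23.2 -12.6  54.2  -0.   97.7] w 0.095
top
x 530.2 y 300.8 yaw 70.92 dz 4.8 medres mm 0.5701893845107041 15
x 538.0 y 137.5 yaw 89.95 dz 60.0 medres mm nan 0
scene
x 537.0 y 165.0 yaw 89.66 dz 0.7 medres mm 1.1667894256324005 2897
x 537.3 y 137.8 yaw 89.15 dz 60.8 medres mm 0.7649455194978253 346
```

Emit:
drive_tool(rows=[[-0.03,0,0.03,0,0,0,0.3],[-0.03,0,0.06,0,0,0,0.3],[-0.03,0,0.06,0,0,0,0.3],[-0.03,0,0.06,0,0,0,0.3],[-0.03,0,0.06,0,0,0,0.3],[-0.03,0,0.06,0,0,0,0.3],[-0.03,0,0.06,0,0,0,0.3],[-0.03,0,0.06,0,0,0,0.3]])

```text
clock: 10.6
tool_pos: [0.5377, 0.1318, 0.0812]
orientation: [[1.0, -0.007, 0.001], [-0.007, -1.0, -0.001], [0.001, 0.001, -1.0]]
contact_force: [-1.4, -2.3, 5.4]
grip_width: 0.095
```

Emit:
drive_tool(rows=[[0,-0.1,0.02,0,0,0,0.3],[0,-0.2,0.02,0,0,0,0.3],[0,-0.3,0.02,0,0,0,0.3],[0,-0.4,0.02,0,0,0,0.3],[0,-0.5,0.02,0,0,0,0.3],[0,-0.5,0.02,0,0,0,0.3],[0,-0.5,0.02,0,0,0,0.3],[0,-0.5,0.02,0,0,0,0.3]])

```text
clock: 11.6
tool_pos: [0.5384, 0.1368, 0.0813]
orientation: [[1.0, -0.008, 0.002], [-0.008, -1.0, -0.001], [0.002, 0.001, -1.0]]
contact_force: [1.3, -3.7, 5.2]
grip_width: 0.092
```

```bash
python3 - <<'E' 2>/dev/null
from m import *
plan((.5376,.1368,.0812),-.4)
p=look(.1425,.060)
w=cloud(p);k=sel(w,(.538,.18),.06,.085,.115);k=k[(k[:,1]<.195)&(abs(k[:,0]-.538)>.033)];print(len(k),np.percentile(k[:,1],[2,10,50,90]))
E
```

```text
yaw -0.4 shift cm [-0.08 -0.    0.01] rot [ 0.05 -0.13 -0.03]
yaw 179.6 shift cm [-0.08 -0.    0.01] rot [ -0.21  -0.09 179.97]
t 11.6 pos [0.5384 0.1368 0.0813] F [ 1.3 -3.7  5.2] q [  7.8  23.3 -12.4  54.1  -0.1  98.2] w 0.092
top
x 527.6 y 207.9 yaw 55.88 dz 4.9 medres mm 0.909611411854088 12
x 538.0 y 142.5 yaw 89.95 dz 60.0 medres mm nan 0
scene
x 537.0 y 165.0 yaw 89.81 dz 0.7 medres mm 1.2346150795058444 2900
x 538.1 y 144.0 yaw 88.54 dz 60.9 medres mm 1.0730249212634657 422
72 [0.1639 0.1646 0.1704 0.1909]
```

Emit:
drive_tool(rows=[[-0.06,-0.1,-0.02,0,-0.13,-0.03,0.3],[-0.07,-0.2,-0.02,0,-0.13,-0.03,0.3],[-0.07,-0.3,-0.02,0,-0.13,-0.03,0.3],[-0.07,-0.4,-0.02,0,-0.13,-0.03,0.3],[-0.07,-0.5,-0.02,0,-0.13,-0.03,0.3],[-0.07,-0.5,-0.02,0,-0.13,-0.03,0.3],[-0.07,-0.5,-0.02,0,-0.13,-0.03,0.3],[-0.07,-0.5,-0.02,0,-0.13,-0.03,0.3]])

```text
clock: 12.7
tool_pos: [0.5379, 0.1407, 0.0813]
orientation: [[1.0, -0.008, 0.0], [-0.008, -1.0, -0.003], [0.0, 0.003, -1.0]]
contact_force: [0.9, -7.3, 2.6]
grip_width: 0.093
```

```bash
python3 - <<'E' 2>/dev/null
from m import *
plan((.5376,.1418,.0812),-.4)
p=look(.1475,.060)
w=cloud(p);k=sel(w,(.538,.18),.06,.085,.115);k=k[(k[:,1]<.195)&(abs(k[:,0]-.538)>.033)];print(len(k),np.percentile(k[:,1],[2,10,50,90]))
E
```

```text
yaw -0.4 shift cm [-0.03 -0.11  0.01] rot [ 0.19 -0.01 -0.03]
yaw 179.6 shift cm [-0.03 -0.11  0.01] rot [ -0.01  -0.29 179.97]
t 12.7 pos [0.5379 0.1407 0.0813] F [ 0.9 -7.3  2.6] q [  8.2  23.5 -12.2  54.4  -0.2  98.7] w 0.093
top
x 538.4 y 18.1 yaw 92.02 dz 4.5 medres mm 0.10397014583055694 8
x 538.0 y 147.5 yaw 89.95 dz 60.0 medres mm nan 0
scene
x 537.1 y 165.0 yaw 89.62 dz 0.6 medres mm 1.1484323868469342 2913
x 538.3 y 147.8 yaw 87.03 dz 60.6 medres mm 1.1964472823951084 425
64 [0.1656 0.1665 0.1726 0.1904]
```

Emit:
drive_tool(rows=[[-0.02,-0.2,0,0.1,0,0,0.3],[-0.03,-0.3,0,0.2,0,0,0.3],[-0.03,-0.4,0,0.2,0,0,0.3],[-0.03,-0.5,0,0.2,0,0,0.3],[-0.03,-0.6,0,0.2,0,0,0.3],[-0.03,-0.7,0,0.2,0,0,0.3],[-0.03,-0.7,0,0.2,0,0,0.3],[-0.03,-0.7,0,0.2,0,0,0.3]])

```text
clock: 13.8
tool_pos: [0.5379, 0.1455, 0.0813]
orientation: [[1.0, -0.009, 0.001], [-0.009, -1.0, -0.005], [0.001, 0.005, -1.0]]
contact_force: [0.8, -10.9, 3.8]
grip_width: 0.094
```

```bash
python3 - <<'E' 2>/dev/null
from m import *
plan((.5376,.148,.0812),-.4)
p=look(.1525,.060)
a=p["pixels"][160:270,270:370];cv2.imwrite("pics/push.png",cv2.resize(a[...,::-1],None,fx=5.4,fy=5.4,interpolation=2))
w=cloud(p);k=sel(w,(.538,.18),.06,.085,.115);k=k[(k[:,1]<.195)&(abs(k[:,0]-.538)>.033)];print(len(k),np.percentile(k[:,1],[2,10,50,90]))
E
```

```text
yaw -0.4 shift cm [-0.03 -0.25  0.01] rot [ 0.26 -0.04 -0.09]
yaw 179.6 shift cm [-0.03 -0.25  0.01] rot [ -0.06  -0.42 179.91]
t 13.8 pos [0.5379 0.1455 0.0813] F [  0.8 -10.9   3.8] q [  8.8  23.6 -12.   54.4  -0.3  99.3] w 0.094
top
x 560.9 y 131.7 yaw 92.21 dz 5.1 medres mm 0.9051589743808881 13
x 538.0 y 152.5 yaw 89.95 dz 60.0 medres mm nan 0
scene
x 537.1 y 165.1 yaw 89.75 dz 0.6 medres mm 1.185927305573235 2947
x 538.1 y 152.4 yaw 87.32 dz 61.0 medres mm 1.1769602886471562 429
60 [0.171  0.1716 0.176  0.1906]
```

View pics/push.png

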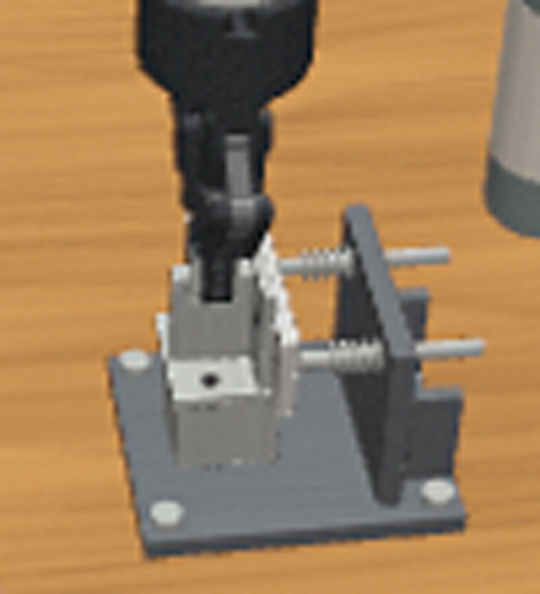

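The bracket stands flat on the ledge with its back on the plate, about 7.5 mm in. I'll push about 2 mm further.

Emit:
drive_tool(rows=[[-0.02,-0.25,0,0.3,0,0,0.3],[-0.03,-0.3,0,0.4,0,0,0.3],[-0.03,-0.35,0,0.4,0,0,0.3],[-0.03,-0.4,0,0.4,0,0,0.3],[-0.03,-0.44,0,0.4,0,0,0.3],[-0.03,-0.44,0,0.4,0,0,0.3],[-0.03,-0.44,0,0.4,0,0,0.3],[-0.03,-0.44,0,0.4,0,0,0.3]])

```text
clock: 14.9
tool_pos: [0.5379, 0.1471, 0.0813]
orientation: [[1.0, -0.01, 0.001], [-0.01, -1.0, -0.004], [0.001, 0.004, -1.0]]
contact_force: [1.6, -10.8, 4.3]
grip_width: 0.096
```

```bash
python3 - <<'E' 2>/dev/null
from m import *
plan((.5376,.148,.0812),-.4)
p=look(.1545,.060)
w=cloud(p);k=sel(w,(.538,.18),.06,.085,.115);k=k[(k[:,1]<.195)&(abs(k[:,0]-.538)>.033)]
q=dict(np.load("scene0.npz"));w0=cloud(q);k0=sel(w0,(.538,.18),.06,.085,.115);k0=k0[(k0[:,1]<.195)&(abs(k0[:,0]-.538)>.033)]
for a in(k0,k): print(len(a),np.percentile(a[:,1],[2,10,50]), [np.percentile(b[:,1],10).round(4) for b in(a[a[:,0]<.538],a[a[:,0]>.538])])
plan((.5376,.148,.0812),-.4)
E
```

```text
yaw -0.4 shift cm [-0.04 -0.09  0.01] rot [ 0.21 -0.07 -0.18]
yaw 179.6 shift cm [-0.04 -0.09  0.01] rot [ -0.11  -0.32 179.82]
t 14.9 pos [0.5379 0.1471 0.0813] F [  1.6 -10.8   4.3] q [  8.9  23.6 -12.   54.4  -0.2  99.5] w 0.096
top
x 536.1 y 153.7 yaw 109.00 dz -0.6 medres mm 1.8952008427238 33
x 538.0 y 154.5 yaw 89.95 dz 60.0 medres mm nan 0
scene
x 537.1 y 165.1 yaw 89.71 dz 0.7 medres mm 1.267561082149128 2948
x 538.3 y 154.1 yaw 86.76 dz 61.1 medres mm 1.2208901843946562 437
85 [0.1643 0.1648 0.1701] [np.float64(0.1648), np.float64(0.1649)]
51 [0.1723 0.1728 0.1773] [np.float64(0.1932), np.float64(0.1727)]
yaw -0.4 shift cm [-0.03 -0.09  0.01] rot [ 0.2  -0.07 -0.17]
yaw 179.6 shift cm [-0.03 -0.09  0.01] rot [ -0.11  -0.32 179.83]
t 15.0 pos [0.5379 0.1471 0.0813] F [  0.9 -11.4   3.5] q [  8.9  23.6 -12.   54.4  -0.2  99.5] w 0.094
```

Emit:
drive_tool(rows=[[-0.03,-0.25,0,0.2,0,-0.1,0.3],[-0.03,-0.28,0,0.3,0,-0.2,0.3],[-0.03,-0.31,0,0.3,0,-0.2,0.3],[-0.03,-0.33,0,0.3,0,-0.2,0.3],[-0.03,-0.35,0,0.3,0,-0.2,0.3],[-0.03,-0.35,0,0.3,0,-0.2,0.3],[-0.03,-0.35,0,0.3,0,-0.2,0.3],[-0.03,-0.35,0,0.3,0,-0.2,0.3]])

```text
clock: 16.0
tool_pos: [0.538, 0.1477, 0.0814]
orientation: [[1.0, -0.008, 0.002], [-0.008, -1.0, -0.005], [0.002, 0.005, -1.0]]
contact_force: [1.4, -12.8, 4.0]
grip_width: 0.094
```

```bash
python3 - <<'E' 2>/dev/null
from m import *
p=camera("scene");w=cloud(p)
jl=sel(w,(.54,.18),.12,.004,.056);k=sel(w,(.54,.215),.075,.004,.12);k=k[k[:,1]>.205];j=np.vstack([jl,k]);j=j[(abs(j[:,0]-.54)<.075)&(j[:,1]>.08)]
loc(j,[.538,.164,1.57,0],0,JG[:3])
y0=.155
for lim in(.013,.008,.0):
    a=sel(w,(.538,y0),.055,.0615,.08);a=a[a[:,1]<y0+lim];loc(a,[.538,y0,1.57,.06],0,BR)
# joint bracket+plate, shared jig axes
C=np.vstack([BR,[[[.020,-.045,.004],[.028,.045,.048]]]])
a=sel(w,(.538,y0),.06,.0625,.11);a=a[(a[:,1]<y0+.03)&((a[:,2]<.085)|(a[:,1]>y0+.01))]
loc(a,[.538,y0,1.57,.06],0,C)
a=p["pixels"][165:250,285:365];cv2.imwrite("pics/end.png",cv2.resize(a[...,::-1],None,fx=6.5,fy=6.5,interpolation=2))
plan((.5376,.148,.0812),-.4)
E
```

```text
x 537.3 y 165.0 yaw 89.58 dz 0.5 medres mm 1.184675996048802 2959
x 537.2 y 153.6 yaw 89.87 dz 60.8 medres mm 0.8863033341505394 216
x 537.1 y 153.8 yaw 90.69 dz 60.9 medres mm 0.9972484157882554 183
x 536.9 y 153.8 yaw 91.10 dz 60.7 medres mm 0.8992355985029972 145
x 537.3 y 153.3 yaw 89.99 dz 60.8 medres mm 0.7592669561026413 405
yaw -0.4 shift cm [-0.03 -0.03  0.02] rot [ 0.26 -0.1  -0.06]
yaw 179.6 shift cm [-0.03 -0.03  0.02] rot [ -0.16  -0.41 179.94]
t 16.05 pos [0.5379 0.1477 0.0814] F [  0.3 -11.6   4.5] q [  9.   23.6 -12.   54.4  -0.3  99.5] w 0.098
```

View pics/end.png

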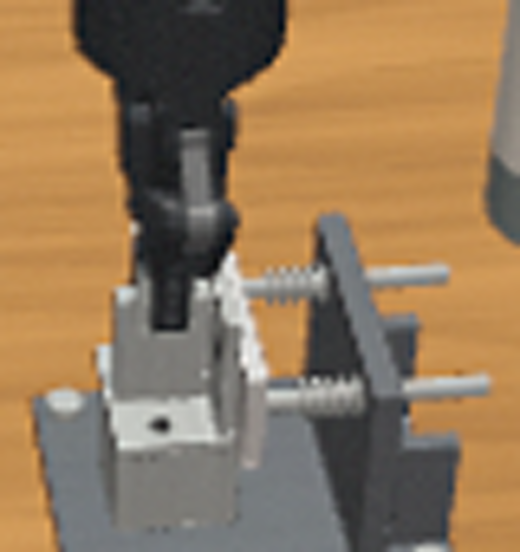

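The pieces are square and centred, and the plate is near mid-travel. Handing in while the arm holds.

Run:
```python
from h import *
print(job_done());plan((.5376,.148,.0812),-.4)
```

```text
the job is handed in; nothing more can be done
None
the job is handed in; nothing more can be done
```

I stood the steel bracket on the larger jig's ledge, slid it back into the sprung plate and handed the job in with the gripper still pressing it there. This took about 16 s of the 38 s allowed.

**Setting down:** the bracket stood foot down, square to the plate, with a gap of about 6–7 mm before I slid it.

**Final position:** the bracket is within about 0.5 mm of centre and about 0.3° of square in the last camera fit. Fits using fewer points were off by up to 1.5°. The ledge was carrying its weight.

**Plate travel:** the checks disagree somewhat, but all are well short of the 20 mm stop:

| Check | Plate pushed in |
|---|---|
| Scene camera | about 8.5 mm |
| Tool position | about 9.7 mm |
| Wrist force (about 12 N, less an estimated 2–3 N of ledge friction) | about 10–11 mm |

**Less certain:** the arm blocked the top camera at the jig, so the final checks rest on the scene camera, tool position and force. The separate plate-edge reading was noisy, so I gave it little weight. I steered clear of the other objects, and the wrist force readings showed no unexpected contact. I did not re-measure where those objects are.

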